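# Ready a three-part plaster mould for closing

## Task

Get the three-part plaster mould ready for closing: seat the loose foot piece fully down in its pocket in the bottom half and let go of it. Then pick up the top half, which has a grip on its back, carry it across the row of drying clay skirts without disturbing them or the brush, and hold it level about a finger's breadth (15 mm) above the top of the foot piece, squarely over the bottom half with pour hole over pour hole and not touching it, so that I can dust the joint faces. Finish while still holding it there: do not set it down or let go.

Things in the scene. Friction and masses are not known exactly. Their poses are not given: they have to be found in the camera images.
- foot_center (a point): Centre of the loose foot piece, a white plaster block standing on a stone slab (slab top at z = 20 mm): 26 mm along its own x, 50 mm along its own y, 48 mm tall (z up), 0.07 kg. Same either way round and either way up; the last 6 mm at bottom and top taper in by 2.5 mm a side. This point lies half-way up.
- foot_piece: The same foot piece; origin at the centre of its underside, z up.
- bottom_face (a point): Centre of the joint face (the upward, hollowed side) of the bottom half of the mould, 34 mm above its underside. Axes: x towards the pour-hole end, z up. Half a skirt's shape is hollowed into the face along x.
- bottom_half: The bottom half: loose white plaster block on the slab, 165 (own x) x 96 (y) x 34 mm, 0.6 kg; origin at the centre of its underside. +x end: pour-hole end, both corners cut off, the hollow runs out there. -x end: foot end, square, with the pocket. Four round keys stand 5 mm above the face at own (x, y) = (-58, +-38), (40, +-34) mm.
- bottom_pocket (a point): Centre of the pocket's mouth in the bottom half, level with the joint face, 58.5 mm from bottom_face towards the foot end (-x). Pocket: 31 mm along the half's x, 55 mm along its y, 24.5 mm deep. The foot piece goes in with its 26 mm side along the half's x, 2.5 mm to spare each side, and then stands about 24 mm above the joint face.
- bottom_pour (a point): Middle of the pour-hole end's edge of the bottom half's joint face, 82.5 mm along own +x from bottom_face.
- top_face (a point): Centre of the joint face (underside) of the top half of the mould, which lies face down on the slab. Axes: x towards the pour-hole end, z up. Its hollows and a pocket like the bottom half's are in this face, out of sight.
- top_half: The top half: loose white plaster block, same outline as the bottom half (165 x 96 mm, 34 mm thick, corners cut off at its +x pour-hole end), with a grip cast on its back, 0.58 kg; origin at the centre of its underside, the joint face.
- top_grip (a point): Centre of the grip on the back of the top half: a straight rib 76 mm along the half's x, 34 mm thick along its y, standing from 34 to 62 mm above the joint face (top 4 mm bevelled). This point is above the middle of the half and its centre of mass, half-way up the rib, 48 mm above the joint face.
- top_pour (a point): Middle of the pour-hole end's edge of the top half's joint face, 82.5 mm along own +x from top_face.
- skirt0_center (a point): Centre of the nearest skirt of the row of three between the two halves: a loose pale grey-green clay cone, 47 mm across the foot, 105 mm tall with a thin neck on top, standing on the slab; this point is 52.5 mm up. Leave it alone.
- skirt0: The same nearest skirt; origin at the centre of its underside.
- skirt1_center (a point): Centre of the middle skirt of the row, same size.
- skirt1: The same middle skirt; origin at the centre of its underside.
- skirt2_center (a point): Centre of the farthest skirt of the row, same size.
- skirt2: The same farthest skirt; origin at the centre of its underside.
- brush_center (a point): Middle of a loose flat paint brush lying along the far edge of the slab. Leave it alone.
Mind the look-alikes: they are no part of the job. Leave any brown look-alike of the top_half alone.

How it is judged:
By the outcome, as a careful person would: the job done as asked, in the order asked, and still so for the second after the job is handed in, while the arm keeps its last pose, push and grip.
It also fails if it takes over 72 s, if anything falls off the work surface, if the arm or the gripper's body presses on something with over 40 N, if the wrist force passes 120 N, or if a joint passes its speed limit or range.

## Robot

A 7-joint arm with a two-finger parallel gripper is mounted at the origin on the work surface. World frame = base frame: x ahead of the robot, y to its left, z up, the work surface at z = 0. Lengths are in mm, angles in degrees, forces in N, time in s.
With the tool pointing down it reaches from about 400 to 875 mm from the base axis. Payload 6.5 kg.
Tool frame: the origin (TCP) lies between the finger pads; the fingertips stand env.tcp_to_tips ahead of it and the grasp point (between the pads) lies 11 mm behind it (env.tcp_to_tips is the distance from the TCP to the fingertips, in mm); z points along the fingers, y is the line along which they close (so a half turn about z gives the same grasp; the last joint's range is limited). The gripper opens to 88 mm and grips with 3 to 60 N. Pads are 18 mm wide; open, the fingers measure 123 mm over their backs; the gripper's body (75 mm by 187 mm) begins 45 mm behind the grasp point.
Start: joints at [69.259, 30.733, -0.252, 88.115, 0.149, 61.152, -4.079], TCP at [189.474, -621.763, 220.816] pointing down, gripper open.
Joint ranges: [-154.64, 154.64], [-21.42, 123.67], [-72.66, 72.17], [13.99, 137.28], [-74.86, 254.86], [10.95, 109.41], [-158.01, 158.01]. Speed limits (degrees/s): [136.94, 136.94, 180, 180, 180, 180, 180].

## Interface

Orientations are given as [roll, pitch, yaw] about the fixed x, y, z axes, in that order (R = Rz(yaw) Ry(pitch) Rx(roll)).
In Python, from rig import monitor, eyes, hand_in, env gives the robot as it stands.
- The arm moves only by the shell command python3 -m jog 'ROWS' [FORCE]. ROWS is JSON, a list of rows, each an object with "xyz": the shift along the tool's x, y, z scaled (see below), a list of three; "dr": the turn, a rotation vector about the tool's x, y, z scaled (see below), a list of three; "hand": the closure, from 0 (fully open) to 1 (shut). In form: [{"xyz": [tx, ty, tz], "dr": [wx, wy, wz], "hand": hand}, ...]. A call has 1 to 10 rows; each row shifts and turns the commanded pose from where the row before left it, along the tool's axes as they then stand; what a row does not reach is not made up. The controller multiplies each number of a shift by 1000 mm and each number of a turn by 360 degrees. A row lasts 1/12 s, in which the tool goes at most 41.7 mm and 7.16 degrees, less where a joint would pass 70% of its speed; a pose out of reach is approached as far as the arm can. A call with a number of a shift or a turn outside -1 to 1 is refused whole. A call with a gripper value outside its range is refused whole. The fingers move at their own pace and stop on an object; FORCE is the grip in N (left out, the last holds). Time passes only in rows, so rows that do not move let the fingers close. It gives the time, the measured TCP pose, the force, the opening and the grip force at its end, in the units of the state.
- monitor.state(): the state, without advancing time (a new reading comes with each control period).
- eyes.get_image(name): name is "scene" or "side" or "wrist"; returns the picture (480x640x3 uint8, red, green, blue); there is no depth.
- eyes.camera_info(name): a dict with "vertical_fov" (degrees; the focal length in pixels is half the picture's height over the tangent of half this angle, whatever the lens; pixels are square), "cx", "cy" (the principal point, pixels), "k1" (the pictures are not rectified: a ray, as slopes to the right and down, at radius r is drawn at 1 + k1 r^2 times it, then the intrinsics apply), "extrinsics" (4x4, takes a point from camera to world coordinates). Camera axes: x right, y down, z forward; pixel columns grow to the right and rows downward; lengths in mm; the calibration is good to about 2 mm. A picture is of the moment at which its call begins: read the wrist's pose just before it. camera_info takes no time and is no camera call; for the wrist camera it gives the pose at the moment of the call.
- hand_in(): hands the job in; it is judged then, once.
The state is a dict: "time_s": time; "joint_positions": joint angles; "qd": joint speeds; "effort": joint torques, N m; "position": TCP position; "tool_rot": TCP orientation; "contact_force": force on the tool from outside, world axes, zero at the start; "ft_torque": the same for the moment, N m; "grip_width": finger opening in mm; "grasp_force": force on a finger pad.
Only numpy, scipy, OpenCV 4.12 (cv2) and the standard library are available. Lean on these libraries where they do the work, as an engineer would, in place of code of your own. Each camera call takes 0.05 s, during which the arm holds its last target. There are 200 camera calls.

## Working session

There is one attempt and no reset: what is moved stays moved. The work goes in short steps, Python scripts to look and compute and a shell command to move; the robot and the scene stay as the last step left them, time stands still between calls to the robot, and variables do not carry over. Pictures are saved under pics/ and viewed, at most 10 in all, crops included, and the job is handed in when it is done.

```bash
mkdir -p pics; ls
python3 - <<'E'
from rig import monitor, eyes, env
import cv2,json
s=monitor.state(); print(s['time_s'],s['position'],s['tool_rot'],s['grip_width'],env.tcp_to_tips)
for n in ['scene','side','wrist']:
    im=eyes.get_image(n); cv2.imwrite(f'pics/{n}0.png',im[:,:,::-1]); c=eyes.camera_info(n); print(n,c)
E
```

```text
pics
0.0 [ 189.28403152 -621.1802775   219.92824716] [-1.79903772e+02  7.52331352e-03  1.69538468e+01] 88.2540681022391 8.0
scene {'vertical_fov': 46.36389606734598, 'cx': 319.6505055900938, 'cy': 241.83484236662954, 'k1': -0.06018528394640433, 'extrinsics': array([[ 8.00163009e-01,  5.11491613e-01, -3.13233920e-01,
         8.54709965e+02],
       [ 5.99770982e-01, -6.79112273e-01,  4.23179973e-01,
        -5.36895250e+02],
       [ 3.73200793e-03, -5.26481576e-01, -8.50178347e-01,
         1.16822115e+03],
       [ 0.00000000e+00,  0.00000000e+00,  0.00000000e+00,
         1.00000000e+00]])}
side {'vertical_fov': 55.75594890813307, 'cx': 319.06481749831926, 'cy': 234.21311739055824, 'k1': 0.005660033538982469, 'extrinsics': array([[-9.85864586e-01, -1.05414749e-01,  1.30225757e-01,
         3.26006230e+02],
       [-1.66859424e-01,  6.87943260e-01, -7.06322875e-01,
         7.02848205e+02],
       [-1.51310832e-02, -7.18068104e-01, -6.95808342e-01,
         7.36601506e+02],
       [ 0.00000000e+00,  0.00000000e+00,  0.00000000e+00,
         1.00000000e+00]])}
wrist {'vertical_fov': 71.64384195906364, 'cx': 320.8504347385589, 'cy': 240.80856440820534, 'k1': -0.0605876136667934, 'extrinsics': array([[ 2.92101450e-01, -9.17082315e-01, -2.71360962e-01,
         2.59536123e+02],
       [-9.56385094e-01, -2.80711085e-01, -8.08012334e-02,
        -6.00039376e+02],
       [-2.07264790e-03,  2.83127736e-01, -9.59079970e-01,
         3.84838123e+02],
       [ 0.00000000e+00,  0.00000000e+00,  0.00000000e+00,
         1.00000000e+00]])}
```

View pics/scene0.png

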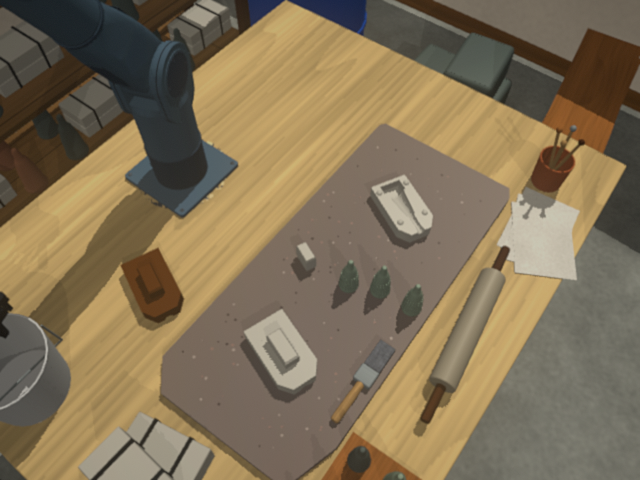

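View pics/side0.png

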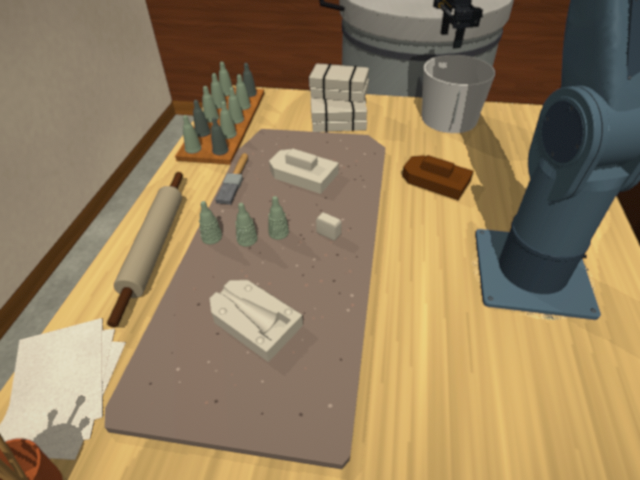

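```bash
cat > h.py <<'E'
import numpy as np, cv2
from rig import monitor, eyes, env
from scipy.optimize import minimize
from scipy.spatial.transform import Rotation as Rn
def K(c):
    f=240/np.tan(np.radians(c['vertical_fov']/2)); return f,c['cx'],c['cy'],c['k1'],np.array(c['extrinsics'])
def proj(P,c):
    f,cx,cy,k,E=K(c); q=(np.atleast_2d(P)-E[:3,3])@E[:3,:3]; s=q[:,:2]/q[:,2:]
    s=s*(1+k*(s**2).sum(1,keepdims=True)); return s*f+[cx,cy]
def unproj(uv,z,c):
    f,cx,cy,k,E=K(c); d=(np.atleast_2d(uv)-[cx,cy])/f; s=d.copy()
    for _ in range(20): s=d/(1+k*(s**2).sum(1,keepdims=True))
    r=np.c_[s,np.ones(len(s))]@E[:3,:3].T; t=(z-E[2,3])/r[:,2]; return (E[:3,3]+r*t[:,None])
def snap(n,f):
    s=monitor.state(); c=eyes.camera_info(n); im=eyes.get_image(n); cv2.imwrite('pics/'+f+'.png',im[:,:,::-1])
    import pickle; pickle.dump((s,c),open('pics/'+f+'.pkl','wb')); return s,c,im
def go(target,yaw=None,s=None):
    """tool-axis shift/1000 and turn/360 to reach the TCP target, tool straight down with yaw"""
    s=s or monitor.state(); R=Rn.from_euler('xyz',s['tool_rot'],degrees=True)
    out=R.inv().apply(np.array(target)-s['position'])/1000
    T=Rn.from_euler('xyz',[180,0,s['tool_rot'][2] if yaw is None else yaw],degrees=True)
    dr=np.degrees((R.inv()*T).as_rotvec())/360
    print('t',s['time_s'],'pos',np.round(s['position'],1),'rot',np.round(s['tool_rot'],2),'shift',np.round(out,4),'dr',np.round(dr,4))
E
python3 - <<'E'
from h import *
c=eyes.camera_info('scene'); d=eyes.camera_info('side')
def sh(n,uv,z,cc): print(n,np.round(unproj(uv,z,cc)[:,:2]).tolist())
sh('foot top',[(305,250)],68,c); sh('foot top side',[(329,219)],68,d)
sh('bot corners',[(371,189),(407,176),(433,212),(413,242)],54,c)
sh('bot side',[(302,320),(266,356),(210,300),(236,280)],54,d)
sh('topgrip',[(266,330),(297,358),(281,344)],82,c)
sh('top',[(243,326),(282,309),(316,353),(281,392)],54,c)
sh('skirt tops',[(350,262),(381,266),(418,285)],125,c)
sh('skirt tops side',[(275,198),(242,204),(207,202)],125,d)
E
```

```text
foot top [[436.0, -27.0]]
foot top side [[438.0, -26.0]]
bot corners [[454.0, 218.0], [503.0, 307.0], [613.0, 251.0], [619.0, 149.0]]
bot side [[447.0, 235.0], [493.0, 316.0], [628.0, 217.0], [594.0, 162.0]]
topgrip [[495.0, -236.0], [584.0, -245.0], [539.0, -241.0]]
top [[440.0, -251.0], [482.0, -169.0], [602.0, -205.0], [595.0, -314.0]]
skirt tops [[553.0, -19.0], [611.0, 13.0], [699.0, 21.0]]
skirt tops side [[551.0, -12.0], [615.0, 17.0], [690.0, 22.0]]
```

View pics/wrist0.png

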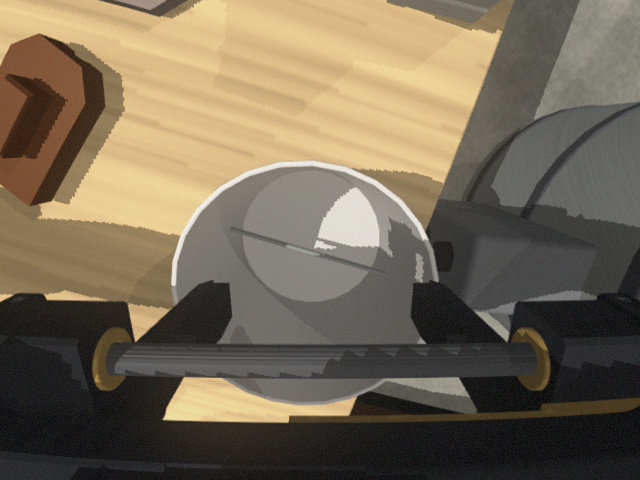

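```bash
python3 -m jog '[{"xyz":[0.0256,-0.031,-0.0044],"dr":[0,0,0],"hand":0},{"xyz":[0.0256,-0.031,-0.0044],"dr":[0,0,0],"hand":0},{"xyz":[0.0256,-0.031,-0.0044],"dr":[0,0,0],"hand":0},{"xyz":[0.0256,-0.031,-0.0044],"dr":[0,0,0],"hand":0},{"xyz":[0.0256,-0.031,-0.0044],"dr":[0,0,0],"hand":0},{"xyz":[0.0256,-0.031,-0.0044],"dr":[0,0,0],"hand":0},{"xyz":[0.0256,-0.031,-0.0044],"dr":[0,0,0],"hand":0},{"xyz":[0.0256,-0.031,-0.0044],"dr":[0,0,0],"hand":0},{"xyz":[0.0256,-0.031,-0.0044],"dr":[0,0,0],"hand":0},{"xyz":[0.0256,-0.031,-0.0044],"dr":[0,0,0],"hand":0}]' 20
python3 -m jog '[{"xyz":[0.0256,-0.031,-0.0044],"dr":[0,0,0],"hand":0},{"xyz":[0.0256,-0.031,-0.0044],"dr":[0,0,0],"hand":0},{"xyz":[0.0256,-0.031,-0.0044],"dr":[0,0,0],"hand":0},{"xyz":[0.0256,-0.031,-0.0044],"dr":[0,0,0],"hand":0},{"xyz":[0.0256,-0.031,-0.0044],"dr":[0,0,0],"hand":0},{"xyz":[0.0256,-0.031,-0.0044],"dr":[0,0,0],"hand":0}]'
python3 -m jog '[{"xyz":[0,0,0],"dr":[0,0,-0.0175],"hand":0},{"xyz":[0,0,0],"dr":[0,0,-0.0175],"hand":0},{"xyz":[0,0,0],"dr":[0,0,-0.0175],"hand":0},{"xyz":[0,0,0],"dr":[0,0,-0.0175],"hand":0},{"xyz":[0,0,0],"dr":[0,0,-0.0175],"hand":0},{"xyz":[0,0,0],"dr":[0,0,-0.0175],"hand":0},{"xyz":[0,0,0],"dr":[0,0,-0.0175],"hand":0},{"xyz":[0,0,0],"dr":[0,0,0],"hand":0},{"xyz":[0,0,0],"dr":[0,0,0],"hand":0}]'
python3 -c "
from h import *
s,c,im=snap('wrist','w1'); print(s['position'],s['tool_rot'])"
```

```text
time_s: 0.98
position: [344.1, -248.7, 265.0]
tool_rot: [180.0, 0.0, 16.9]
contact_force: [1.2, -1.3, -0.2]
grip_width: 88.3
grasp_force: 0.0
time_s: 1.48
position: [436.9, -26.0, 291.6]
tool_rot: [180.0, -0.0, 16.9]
contact_force: [0.3, -1.1, -0.1]
grip_width: 87.7
grasp_force: 0.0
time_s: 2.23
position: [436.5, -28.0, 291.1]
tool_rot: [-180.0, 0.0, 60.9]
contact_force: [0.4, -0.7, 0.5]
grip_width: 88.5
grasp_force: 0.0
[436.49601221 -27.95244343 291.06743102] [-1.79981468e+02  1.04898930e-02  6.08556378e+01]
```

View pics/w1.png

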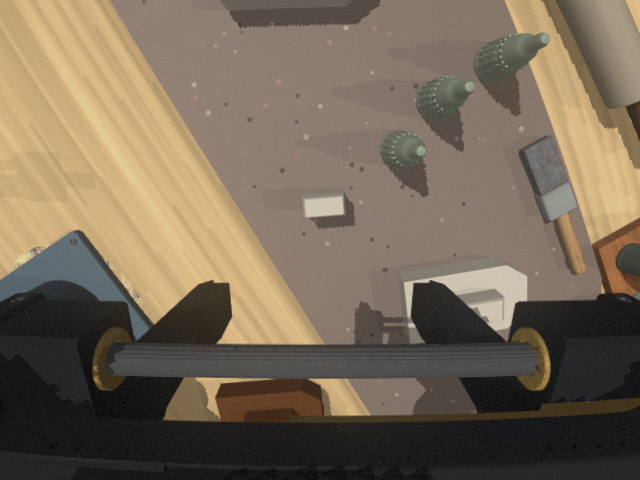

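```bash
cat >> h.py <<'E'
import pickle
def load(f): s,c=pickle.load(open('pics/'+f+'.pkl','rb')); return s,c,cv2.imread('pics/'+f+'.png')[:,:,::-1]
def foot_model(z0=20):
    o=[]
    for z,i in ((0,2.5),(6,0),(42,0),(48,2.5)):
        o+=[(sx*(13-i),sy*(25-i),z+z0) for sx in(1,-1) for sy in(1,-1)]
    return np.array(o,float)
OUT=np.array([(-82.5,48),(-82.5,-48),(50,-48),(82.5,-20),(82.5,20),(50,48)],float)
def block_model(z0,z1,out=OUT): return np.r_[np.c_[out,np.full(len(out),z0)],np.c_[out,np.full(len(out),z1)]]
def place(M,p): 
    a=np.radians(p[2]); r=np.array([[np.cos(a),-np.sin(a)],[np.sin(a),np.cos(a)]]); return np.c_[M[:,:2]@r.T+p[:2],M[:,2]]
def sil(M,p,c,S=4):
    h=cv2.convexHull((proj(place(M,p),c)*16*S).astype(np.int32)); m=np.zeros((480*S,640*S),np.uint8); cv2.fillConvexPoly(m,h,255,shift=4)
    return cv2.resize(m,(640,480),interpolation=cv2.INTER_AREA).astype(float)/255
def fit(M,p0,c,mask,roi=None):
    w=np.ones((480,640)) if roi is None else roi
    f=lambda d:(np.abs(sil(M,p0+d*[1,1,.5],c)-mask)*w).sum()
    best=minimize(f,np.zeros(3),method='Nelder-Mead',options=dict(initial_simplex=np.array([[0,0,0],[8,0,0],[0,8,0],[0,0,12]]),xatol=.05,fatol=.5))
    return p0+best.x*[1,1,.5],best.fun,mask.sum()
E
python3 - <<'E'
from h import *
s,c,im=load('w1'); r=im[185:225,295:352].astype(int)
print(r[15,::6].tolist()); print(r[::4,28].tolist())
m=np.zeros((480,640)); v=im.astype(int); wm=(v.min(2)>125); m[180:230,290:360]=wm[180:230,290:360]
print(fit(foot_model(),np.array([437,-27,61.]),c,m), unproj([(324,205)],68,c))
E
```

```text
[[136, 119, 107], [136, 123, 110], [202, 191, 172], [209, 200, 180], [207, 197, 177], [207, 198, 178], [208, 197, 177], [209, 198, 178], [136, 129, 115], [128, 110, 102]]
[[140, 124, 113], [131, 117, 104], [132, 126, 114], [158, 149, 134], [207, 198, 176], [206, 197, 178], [205, 198, 179], [207, 195, 177], [92, 83, 77], [89, 79, 73]]
(array([438.25274254, -31.02801667,  69.43020284]), np.float64(292.278431372549), np.float64(792.0)) [[441.22055864 -27.03580361  68.        ]]
```

Run:
```python
from h import *
s,c,im=load('w1'); 
m=np.zeros((480,640)); v=im.astype(int); m[180:230,290:360]=(v.min(2)>150)[180:230,290:360]
T=np.array([(x,y,68.) for x in(-10.5,10.5) for y in(-22.5,22.5)])
print(fit(T,np.array([437,-27,61.]),c,m))
T2=np.array([(x,y,62.) for x in(-13,13) for y in(-25,25)]); print(fit(np.r_[T,T2],np.array([437,-27,61.]),c,m))
b=im[180:230,295:352].copy(); p=np.r_[fit(T,np.array([437,-27,61.]),c,m)[0]]
o=cv2.resize(im[170:240,280:370],None,fx=8,fy=8,interpolation=cv2.INTER_NEAREST)[:,:,::-1].copy()
cv2.polylines(o,[cv2.convexHull(((proj(place(np.r_[foot_model()],p),c)-[280,170]+.5)*8).astype(np.int32))],1,(0,0,255),1)
cv2.polylines(o,[cv2.convexHull(((proj(place(T,p),c)-[280,170]+.5)*8).astype(np.int32))],1,(0,255,0),1)
cv2.imwrite('pics/f1.png',o)
```

```text
(array([440.20355659, -28.83802178,  65.3842872 ]), np.float64(29.01176470588235), np.float64(681.0))
(array([439.6535759 , -31.50930702,  65.20633345]), np.float64(222.86666666666665), np.float64(681.0))
```

View pics/f1.png

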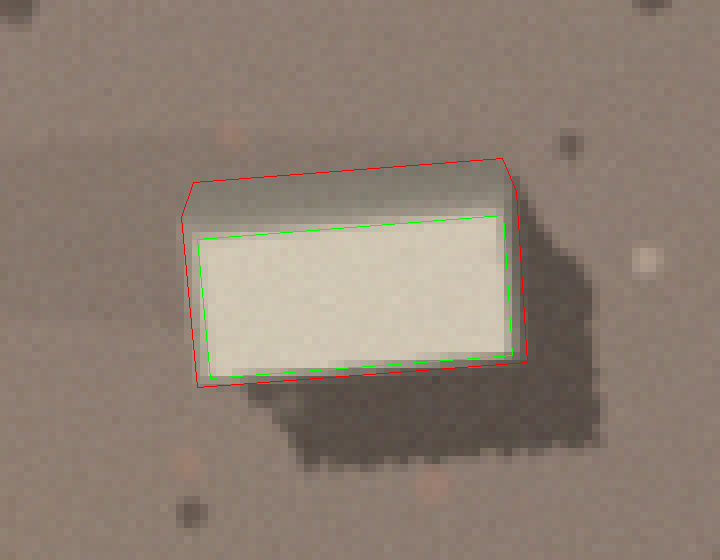

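```bash
python3 -m jog '[{"xyz":[0,0,0.01],"dr":[0,0,-0.0188],"hand":0},{"xyz":[0,0,0.01],"dr":[0,0,-0.0188],"hand":0},{"xyz":[0,0,0.01],"dr":[0,0,-0.0188],"hand":0},{"xyz":[0,0,0.01],"dr":[0,0,-0.0188],"hand":0},{"xyz":[0,0,0.01],"dr":[0,0,-0.0188],"hand":0},{"xyz":[0,0,0.01],"dr":[0,0,-0.0188],"hand":0},{"xyz":[0,0,0.01],"dr":[0,0,-0.0188],"hand":0}]' && python3 -m jog '[{"xyz":[0,0,0.01],"dr":[0,0,-0.0188],"hand":0},{"xyz":[0,0,0.01],"dr":[0,0,-0.0188],"hand":0},{"xyz":[0,0,0.01],"dr":[0,0,-0.0188],"hand":0},{"xyz":[0,0,0.01],"dr":[0,0,-0.0188],"hand":0},{"xyz":[0,0,0.01],"dr":[0,0,-0.0188],"hand":0},{"xyz":[0,0,0.01],"dr":[0,0,-0.0188],"hand":0},{"xyz":[0,0,0.01],"dr":[0,0,-0.0188],"hand":0},{"xyz":[0,0,0],"dr":[0,0,0],"hand":0}]'
python3 - <<'E'
from h import *
s,c,im=snap('wrist','w2')
m=np.zeros((480,640)); v=im.astype(int)
T=np.array([(x,y,68.) for x in(-10.5,10.5) for y in(-22.5,22.5)]); p=np.array([440,-29,65.])
q=proj(place(T,p),c); a=q.min(0).astype(int)-12; b=q.max(0).astype(int)+12; print(a,b)
m[a[1]:b[1],a[0]:b[0]]=(v.min(2)>150)[a[1]:b[1],a[0]:b[0]]
p,e,n=fit(T,p,c,m); print(p,e,n); go([p[0],p[1],56],p[2]+90)
E
```

```text
time_s: 2.87
position: [436.7, -27.9, 220.8]
tool_rot: [180.0, 0.0, 108.6]
contact_force: [0.1, -0.3, 0.5]
grip_width: 87.7
grasp_force: 0.0
time_s: 3.53
position: [435.5, -28.0, 149.7]
tool_rot: [-180.0, -0.2, 155.9]
contact_force: [-0.6, -0.5, -0.0]
grip_width: 88.1
grasp_force: 0.0
[295 206] [347 286]
[440.36329023 -28.16876144  65.40536905] 112.02745098039216 1576.0
t 3.5833 pos [436.  -27.9 150.6] rot [-1.7999e+02 -1.2000e-01  1.5556e+02] shift [-0.0043  0.0016  0.0946] dr [-0.     -0.0003  0.0004]
```

```bash
python3 -m jog '[{"xyz":[-0.0043,0.0016,0],"dr":[0,0,0],"hand":0},{"xyz":[0,0,0.025],"dr":[0,0,0],"hand":0},{"xyz":[0,0,0.025],"dr":[0,0,0],"hand":0},{"xyz":[0,0,0.025],"dr":[0,0,0],"hand":0},{"xyz":[0,0,0.02],"dr":[0,0,0],"hand":0},{"xyz":[0,0,0],"dr":[0,0,0],"hand":0}]' && python3 -m jog '[{"xyz":[0,0,0],"dr":[0,0,0],"hand":1},{"xyz":[0,0,0],"dr":[0,0,0],"hand":1},{"xyz":[0,0,0],"dr":[0,0,0],"hand":1},{"xyz":[0,0,0],"dr":[0,0,0],"hand":1},{"xyz":[0,0,0],"dr":[0,0,0],"hand":1},{"xyz":[0,0,0],"dr":[0,0,0],"hand":1},{"xyz":[0,0,0],"dr":[0,0,0],"hand":1},{"xyz":[0,0,0],"dr":[0,0,0],"hand":1}]' 20
```

```text
time_s: 4.08
position: [439.9, -28.2, 54.1]
tool_rot: [-179.9, -0.2, 155.6]
contact_force: [0.6, -0.5, -0.3]
grip_width: 87.9
grasp_force: 0.0
time_s: 4.75
position: [441.3, -28.2, 56.3]
tool_rot: [180.0, 0.0, 155.8]
contact_force: [-0.1, -0.5, -0.1]
grip_width: 37.0
grasp_force: 0.0
```

```bash
python3 -m jog '[{"xyz":[0,0,0],"dr":[0,0,0],"hand":1},{"xyz":[0,0,0],"dr":[0,0,0],"hand":1},{"xyz":[0,0,0],"dr":[0,0,0],"hand":1},{"xyz":[0,0,0],"dr":[0,0,0],"hand":1},{"xyz":[0,0,0],"dr":[0,0,0],"hand":1}]' && python3 -m jog '[{"xyz":[0,0,-0.02],"dr":[0,0,0],"hand":1},{"xyz":[0,0,-0.03],"dr":[0,0,0],"hand":1},{"xyz":[0,0,-0.03],"dr":[0,0,0],"hand":1},{"xyz":[0,0,-0.03],"dr":[0,0,0],"hand":1},{"xyz":[0,0,-0.03],"dr":[0,0,0],"hand":1},{"xyz":[0,0,-0.03],"dr":[0,0,0],"hand":1},{"xyz":[0,0,-0.03],"dr":[0,0,0],"hand":1}]' && python3 -m jog '[{"xyz":[0,0,0],"dr":[0,0,0.0188],"hand":1},{"xyz":[0,0,0],"dr":[0,0,0.0188],"hand":1},{"xyz":[0,0,0],"dr":[0,0,0.0188],"hand":1},{"xyz":[0,0,0],"dr":[0,0,0.0188],"hand":1},{"xyz":[0,0,0],"dr":[0,0,0.0188],"hand":1},{"xyz":[0,0,0],"dr":[0,0,0.0188],"hand":1},{"xyz":[0,0,0],"dr":[0,0,0.0188],"hand":1}]' && python3 -m jog '[{"xyz":[0,0,0],"dr":[0,0,0.0188],"hand":1},{"xyz":[0,0,0],"dr":[0,0,0.0188],"hand":1},{"xyz":[0,0,0],"dr":[0,0,0.0188],"hand":1},{"xyz":[0,0,0],"dr":[0,0,0.0188],"hand":1},{"xyz":[0,0,0],"dr":[0,0,0.0188],"hand":1},{"xyz":[0,0,0],"dr":[0,0,0.0188],"hand":1},{"xyz":[0,0,0],"dr":[0,0,0.0188],"hand":1},{"xyz":[0,0,0],"dr":[0,0,0],"hand":1}]'
python3 -c "
from h import *
go([485,210,255],61)"
```

```text
time_s: 5.17
position: [441.2, -28.2, 56.2]
tool_rot: [-180.0, -0.0, 155.8]
contact_force: [-0.4, 0.9, 0.0]
grip_width: 3.6
grasp_force: 0.0
time_s: 5.75
position: [440.8, -28.0, 257.6]
tool_rot: [-180.0, -0.0, 155.8]
contact_force: [2.1, -0.9, -0.3]
grip_width: 0.7
grasp_force: 0.0
time_s: 6.33
position: [441.0, -28.2, 256.1]
tool_rot: [-180.0, 0.0, 108.1]
contact_force: [-0.3, 0.1, 0.3]
grip_width: 0.1
grasp_force: 0.0
time_s: 7.0
position: [441.1, -28.1, 256.1]
tool_rot: [-180.0, 0.0, 60.8]
contact_force: [-0.0, -0.3, -0.6]
grip_width: 0.4
grasp_force: 0.0
t 7.0 pos [441.1 -28.1 256.1] rot [-1.7999e+02  1.0000e-02  6.0820e+01] shift [ 0.2293 -0.0777  0.0011] dr [-0.      0.     -0.0005]
```

```bash
python3 -c "
from h import *
s,c,im=snap('wrist','w3')
s,c,a=snap('scene','s3')
s,c,b=snap('side','d3')
o=np.zeros((480,800,3),np.uint8); o[:240,:320]=cv2.resize(im,(320,240)); o[:300,320:720]=cv2.resize(a[180:330,200:400],(400,300)); o[240:480,:320]=cv2.resize(b[130:310,200:440],(320,240)); 
cv2.imwrite('pics/c3.png',o[:,:,::-1])"
```

```text
(no output)
```

View pics/c3.png

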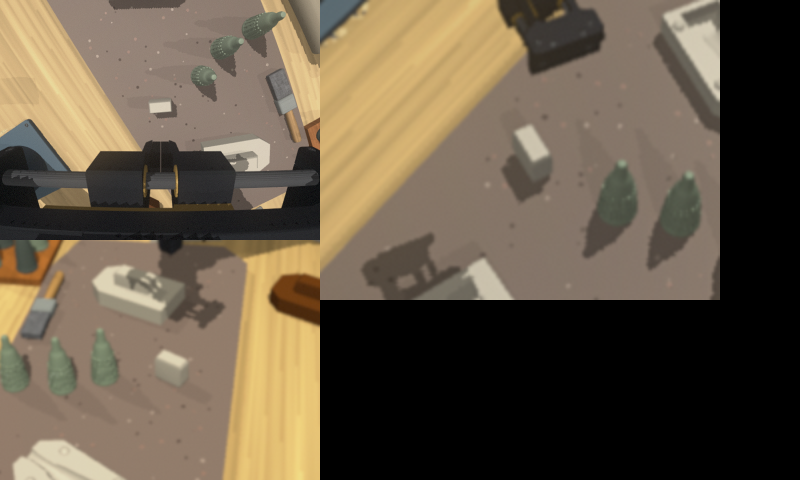

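```bash
python3 -c "
from h import *
for f in ['w1','w3']:
    s,c,im=load(f); R=Rn.from_euler('xyz',s['tool_rot'],degrees=True)
    P=np.array([[0,y,z] for z in(8,0,-11,-30) for y in (-44,0,44)]); print(f,s['position'],np.round(proj(R.apply(P)+s['position'],c)).astype(int).tolist())
    print(np.round(R.inv().apply(c['extrinsics'][:3,3]-s['position']),1), np.round(R.as_matrix().T@c['extrinsics'][:3,:3],3).tolist())
    m=np.zeros((480,640)); m[180:240,290:360]=(im.astype(int).min(2)>150)[180:240,290:360]
    T=np.array([(x,y,68.) for x in(-10.5,10.5) for y in(-22.5,22.5)]); print(fit(T,np.array([440,-29,65.]),c,m))
s,c,im=load('w2'); m=np.zeros((480,640)); m[200:295,285:355]=(im.astype(int).min(2)>150)[200:295,285:355]
for z in (38,48,58,68,78):
  T[:,2]=z; print(z,fit(T,np.array([440,-29,65.]),c,m)[:2])
cv2.imwrite('pics/w2f.png',cv2.resize(im[:,:,::-1],(480,360)))
"
```

```text
w1 [436.49601221 -27.95244343 291.06743102] [[242, 279], [321, 279], [399, 279], [239, 285], [321, 285], [402, 285], [234, 294], [320, 294], [407, 294], [224, 312], [320, 312], [417, 312]]
[  73.3    0.3 -164.7] [[0.001, -0.959, -0.282], [1.0, 0.001, -0.0], [0.001, -0.282, 0.959]]
(array([440.27427098, -28.82539313,  65.87040106]), np.float64(29.305882352941175), np.float64(681.0))
w3 [441.08846879 -28.10301072 256.14355879] [[242, 279], [321, 279], [399, 279], [239, 285], [321, 285], [402, 285], [234, 294], [321, 294], [407, 294], [224, 312], [320, 312], [417, 312]]
[  73.3    0.2 -164.7] [[0.001, -0.959, -0.282], [1.0, 0.001, -0.001], [0.001, -0.282, 0.959]]
(array([440.13802235, -28.74850838,  65.7151328 ]), np.float64(35.13725490196078), np.float64(831.0))
38 (array([446.86576398, -31.89322149,  66.56945873]), np.float64(356.0313725490196))
48 (array([444.87837601, -30.07078327,  64.75023218]), np.float64(270.5725490196079))
58 (array([442.32982668, -28.98210809,  66.63172347]), np.float64(182.0470588235294))
68 (array([440.36329023, -28.16876144,  65.40536905]), np.float64(112.02745098039216))
78 (array([437.3137063 , -26.64768971,  65.65016199]), np.float64(127.99607843137254))
```

View pics/w2f.png

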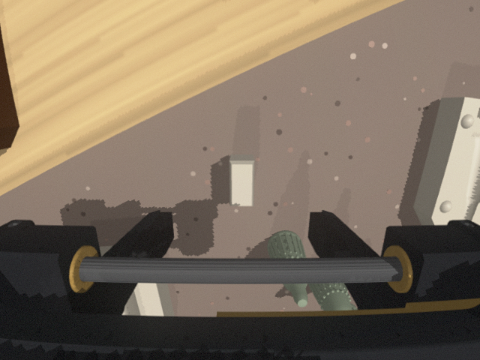

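The foot hasn't moved. The wrist view explains the miss: the real fingertips sit about 19 mm behind the reported TCP, not 8 mm ahead of it. I'll grasp again about 27 mm lower.

```bash
python3 -m jog '[{"xyz":[0,0,0.012],"dr":[0,0,-0.0188],"hand":0},{"xyz":[0,0,0.012],"dr":[0,0,-0.0188],"hand":0},{"xyz":[0,0,0.012],"dr":[0,0,-0.0188],"hand":0},{"xyz":[0,0,0.012],"dr":[0,0,-0.0188],"hand":0},{"xyz":[0,0,0.012],"dr":[0,0,-0.0188],"hand":0},{"xyz":[0,0,0.012],"dr":[0,0,-0.0188],"hand":0},{"xyz":[0,0,0.012],"dr":[0,0,-0.0188],"hand":0}]' && python3 -m jog '[{"xyz":[0,0,0.01],"dr":[0,0,-0.0188],"hand":0},{"xyz":[0,0,0.01],"dr":[0,0,-0.0188],"hand":0},{"xyz":[0,0,0.01],"dr":[0,0,-0.0188],"hand":0},{"xyz":[0,0,0.01],"dr":[0,0,-0.0188],"hand":0},{"xyz":[0,0,0.01],"dr":[0,0,-0.0188],"hand":0},{"xyz":[0,0,0.01],"dr":[0,0,-0.0188],"hand":0},{"xyz":[0,0,0.01],"dr":[0,0,-0.0188],"hand":0},{"xyz":[0,0,0],"dr":[0,0,0],"hand":0}]'
python3 - <<'E'
from h import *
go([440.3,-28.7,29],155.6)
s,c,im=snap('wrist','w4'); g=im.astype(int).sum(2)
print(g[240:345:3,200:245:5].tolist()[::3])
E
```

```text
time_s: 7.73
position: [441.3, -28.2, 171.7]
tool_rot: [180.0, -0.0, 108.9]
contact_force: [-0.1, 0.1, 0.6]
grip_width: 45.2
grasp_force: 0.0
time_s: 8.4
position: [440.1, -28.3, 100.8]
tool_rot: [-180.0, -0.2, 156.2]
contact_force: [-0.7, 0.2, 1.0]
grip_width: 88.0
grasp_force: 0.0
t 8.4 pos [440.1 -28.3 100.8] rot [-1.7999e+02 -1.7000e-01  1.5616e+02] shift [-0.0006 -0.0003  0.0718] dr [-0.     -0.0005  0.0016]
[[399, 393, 397, 394, 395, 402, 400, 388, 493], [394, 399, 387, 389, 395, 396, 400, 400, 394], [390, 391, 395, 393, 394, 392, 393, 395, 389], [396, 381, 398, 391, 402, 397, 395, 389, 394], [398, 374, 394, 390, 382, 398, 384, 392, 389], [120, 115, 133, 116, 118, 132, 228, 242, 252], [113, 122, 112, 121, 113, 106, 192, 245, 235], [108, 104, 87, 109, 102, 100, 113, 265, 244], [92, 78, 67, 101, 73, 80, 82, 380, 391], [97, 89, 91, 104, 99, 91, 377, 387, 389], [81, 77, 100, 90, 79, 184, 262, 328, 327], [102, 84, 69, 81, 182, 240, 247, 240, 244]]
```

```bash
python3 -m jog '[{"xyz":[0,0,0.02],"dr":[0,0,0],"hand":0},{"xyz":[0,0,0.02],"dr":[0,0,0],"hand":0},{"xyz":[0,0,0.015],"dr":[0,0,0.0016],"hand":0},{"xyz":[0,0,0.01],"dr":[0,0,0],"hand":0},{"xyz":[0,0,0.005],"dr":[0,0,0],"hand":0},{"xyz":[0,0,0],"dr":[0,0,0],"hand":0}]' && python3 -m jog '[{"xyz":[0,0,0],"dr":[0,0,0],"hand":1},{"xyz":[0,0,0],"dr":[0,0,0],"hand":1},{"xyz":[0,0,0],"dr":[0,0,0],"hand":1},{"xyz":[0,0,0],"dr":[0,0,0],"hand":1},{"xyz":[0,0,0],"dr":[0,0,0],"hand":1},{"xyz":[0,0,0],"dr":[0,0,0],"hand":1},{"xyz":[0,0,0],"dr":[0,0,0],"hand":1},{"xyz":[0,0,0],"dr":[0,0,0],"hand":1},{"xyz":[0,0,0],"dr":[0,0,0],"hand":1},{"xyz":[0,0,0],"dr":[0,0,0],"hand":1}]' 20; python3 -m jog '[{"xyz":[0,0,0],"dr":[0,0,0],"hand":1},{"xyz":[0,0,0],"dr":[0,0,0],"hand":1}]'
```

```text
time_s: 8.95
position: [441.1, -28.1, 32.0]
tool_rot: [-180.0, -0.0, 155.2]
contact_force: [0.3, 0.7, 0.2]
grip_width: 88.2
grasp_force: 0.0
time_s: 9.78
position: [441.2, -28.2, 32.2]
tool_rot: [-180.0, -0.0, 155.2]
contact_force: [-0.1, -0.9, -0.7]
grip_width: 25.8
grasp_force: 19.9
time_s: 9.95
position: [441.2, -28.2, 32.2]
tool_rot: [-180.0, -0.0, 155.2]
contact_force: [1.1, -0.2, -0.2]
grip_width: 25.8
grasp_force: 19.9
```

```bash
python3 -m jog '[{"xyz":[0,0,-0.01],"dr":[0,0,0],"hand":1},{"xyz":[0,0,-0.025],"dr":[0,0,0],"hand":1},{"xyz":[0,0,-0.03],"dr":[0,0,0],"hand":1},{"xyz":[0,0,-0.025],"dr":[0,0,0],"hand":1}]' && python3 -m jog '[{"xyz":[0,0,-0.01],"dr":[0,0,0.0187],"hand":1},{"xyz":[0,0,-0.01],"dr":[0,0,0.0187],"hand":1},{"xyz":[0,0,-0.01],"dr":[0,0,0.0187],"hand":1},{"xyz":[0,0,-0.01],"dr":[0,0,0.0187],"hand":1},{"xyz":[0,0,-0.01],"dr":[0,0,0.0187],"hand":1},{"xyz":[0,0,-0.01],"dr":[0,0,0.0187],"hand":1},{"xyz":[0,0,-0.01],"dr":[0,0,0.0187],"hand":1}]' && python3 -m jog '[{"xyz":[0,0,-0.01],"dr":[0,0,0.0187],"hand":1},{"xyz":[0,0,-0.01],"dr":[0,0,0.0187],"hand":1},{"xyz":[0,0,-0.01],"dr":[0,0,0.0187],"hand":1},{"xyz":[0,0,-0.01],"dr":[0,0,0.0187],"hand":1},{"xyz":[0,0,-0.01],"dr":[0,0,0.0187],"hand":1},{"xyz":[0,0,-0.01],"dr":[0,0,0.0187],"hand":1},{"xyz":[0,0,-0.01],"dr":[0,0,0.0187],"hand":1},{"xyz":[0,0,0],"dr":[0,0,0],"hand":1}]'
python3 -c "
from h import *
go([490,180,262],61)"
```

```text
time_s: 10.28
position: [441.0, -27.7, 124.0]
tool_rot: [180.0, -0.0, 155.3]
contact_force: [1.2, 0.5, -1.2]
grip_width: 25.4
grasp_force: 19.9
time_s: 10.87
position: [440.9, -27.8, 193.3]
tool_rot: [180.0, -0.0, 107.8]
contact_force: [-0.5, -0.1, -0.6]
grip_width: 26.2
grasp_force: 19.9
time_s: 11.53
position: [442.1, -27.7, 264.3]
tool_rot: [179.8, -0.1, 60.8]
contact_force: [0.1, 0.1, -0.4]
grip_width: 25.9
grasp_force: 19.9
t 11.5333 pos [442.1 -27.7 264.3] rot [ 1.7984e+02 -8.0000e-02  6.0780e+01] shift [ 0.2047 -0.0596  0.0024] dr [ 0.0004 -0.0002 -0.0006]
```

```bash
python3 -m jog '[{"xyz":[0.0342,-0.01,0],"dr":[0,0,0],"hand":1},{"xyz":[0.0342,-0.01,0],"dr":[0,0,0],"hand":1},{"xyz":[0.0342,-0.01,0],"dr":[0,0,0],"hand":1},{"xyz":[0.0342,-0.01,0],"dr":[0,0,0],"hand":1},{"xyz":[0.0342,-0.01,0],"dr":[0,0,0],"hand":1},{"xyz":[0.0342,-0.01,0],"dr":[0,0,0],"hand":1},{"xyz":[0,0,0],"dr":[0,0,0],"hand":1},{"xyz":[0,0,0],"dr":[0,0,0],"hand":1}]'
python3 -c "
from h import *
s,c,im=snap('wrist','w5'); print(s['position'],s['tool_rot'])
print(np.round(proj(place(block_model(54,54),[543,225,-29.]),c)).tolist())"
```

```text
time_s: 12.2
position: [487.4, 182.7, 261.8]
tool_rot: [-179.9, -0.0, 61.4]
contact_force: [0.7, 0.2, -1.9]
grip_width: 25.7
grasp_force: 19.9
[487.41153406 182.72104784 261.83962604] [-1.79898081e+02 -2.96035800e-02  6.14408557e+01]
[[270.0, 106.0], [273.0, 196.0], [391.0, 197.0], [421.0, 172.0], [424.0, 135.0], [396.0, 107.0], [270.0, 106.0], [273.0, 196.0], [391.0, 197.0], [421.0, 172.0], [424.0, 135.0], [396.0, 107.0]]
```

View pics/w5.png

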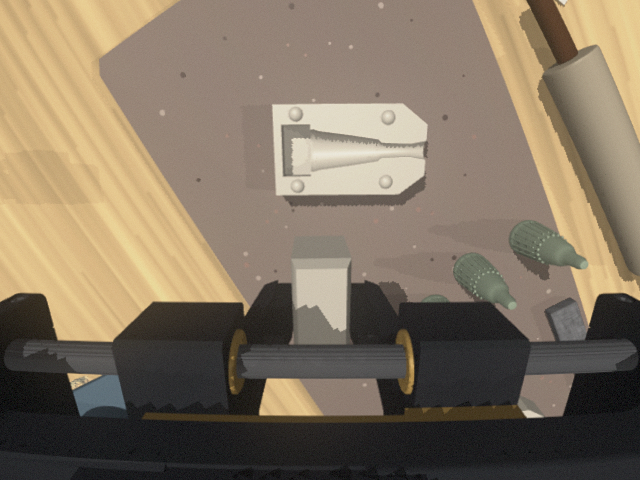

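```bash
cat >> h.py <<'E'
def hullmask(im,box,th=140):
    m=np.zeros((480,640),np.uint8); x0,y0,x1,y1=box; m[y0:y1,x0:x1]=(im[y0:y1,x0:x1].min(2)>th)*255
    m=cv2.morphologyEx(m,cv2.MORPH_OPEN,np.ones((3,3),np.uint8)); n,l,st,_=cv2.connectedComponentsWithStats(m)
    k=1+st[1:,4].argmax(); pts=np.argwhere(l==k)[:,::-1].astype(np.int32); o=np.zeros_like(m); cv2.fillConvexPoly(o,cv2.convexHull(pts),255); return o/255.
E
python3 - <<'E'
from h import *
s,c,im=load('w5')
for th in(120,150):
    m=hullmask(im,(250,85,450,215),th); print(fit(block_model(54,54),np.array([543,225,-29.]),c,m))
p=fit(block_model(54,54),np.array([543,225,-29.]),c,m)[0]
a=np.radians(p[2]); pk=p[:2]-58.5*np.array([np.cos(a),np.sin(a)]); print('pocket',pk)
print(np.round(proj(place(np.array([(x-58.5,y,54.) for x,y in((-15.5,-27.5),(-15.5,27.5),(15.5,27.5),(15.5,-27.5))]),p),c)).tolist())
print(np.round(proj(place(np.array([(-58,38,59.),(-58,-38,59),(40,34,59),(40,-34,59)]),p),c)).tolist())
go([pk[0],pk[1],130],p[2]+90)
E
```

```text
(array([548.8440627 , 229.99399672, -26.12183278]), np.float64(1865.1333333333332), np.float64(14942.0))
(array([546.75686883, 225.94457126, -28.13107594]), np.float64(576.7098039215687), np.float64(13566.0))
pocket [495.16739954 253.52675133]
[[283.0, 176.0], [281.0, 124.0], [310.0, 124.0], [311.0, 176.0]]
[[296.0, 113.0], [297.0, 186.0], [389.0, 117.0], [386.0, 182.0]]
t 12.25 pos [487.6 180.6 261.7] rot [-1.7993e+02  5.0000e-02  6.1230e+01] shift [ 0.0677 -0.0284  0.1317] dr [-0.0002  0.0001 -0.0018]
```

```bash
python3 -m jog '[{"xyz":[0.017,-0.0071,0],"dr":[0,0,-0.0018],"hand":1},{"xyz":[0.017,-0.0071,0.02],"dr":[0,0,0],"hand":1},{"xyz":[0.017,-0.0071,0.03],"dr":[0,0,0],"hand":1},{"xyz":[0.0167,-0.0071,0.03],"dr":[0,0,0],"hand":1},{"xyz":[0,0,0.03],"dr":[0,0,0],"hand":1},{"xyz":[0,0,0.02],"dr":[0,0,0],"hand":1},{"xyz":[0,0,0],"dr":[0,0,0],"hand":1},{"xyz":[0,0,0],"dr":[0,0,0],"hand":1},{"xyz":[0,0,0],"dr":[0,0,0],"hand":1}]'
python3 - <<'E'
from h import *
s,c,im=snap('wrist','w6')
p=np.array([546.7,226,-28.1])
print('corners',np.round(proj(place(block_model(54,54)[:6],p),c)).tolist())
K=np.array([(-58,38,59.),(-58,-38,59),(40,34,59),(40,-34,59)]);print('keys',np.round(proj(place(K,p),c)).tolist())
print('pos',s['position'],s['tool_rot'])
cv2.imwrite('pics/w6c.png',im[60:480,160:640,::-1])
E
```

```text
time_s: 13.0
position: [496.7, 252.7, 133.6]
tool_rot: [179.9, -0.1, 61.6]
contact_force: [-0.4, -0.5, 0.1]
grip_width: 26.2
grasp_force: 19.9
corners [[285.0, 180.0], [289.0, 300.0], [451.0, 298.0], [495.0, 266.0], [503.0, 217.0], [465.0, 179.0]]
keys [[318.0, 194.0], [319.0, 291.0], [452.0, 199.0], [443.0, 285.0]]
pos [496.7199923  252.69622905 133.57241731] [ 1.79932242e+02 -6.26482023e-02  6.15771719e+01]
```

View pics/w6c.png

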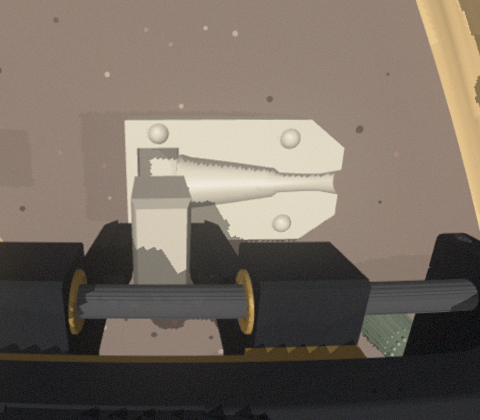

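```bash
python3 -c "
from h import *
go([495.2,253.5,72],61.9)"
```

```text
t 13.05 pos [497.  253.1 134. ] rot [ 1.799e+02 -1.100e-01  6.158e+01] shift [-0.0006 -0.0018  0.062 ] dr [ 0.0003 -0.0003 -0.0009]
```

```bash
python3 -m jog '[{"xyz":[-0.0006,-0.0018,0.01],"dr":[0,0,-0.0009],"hand":1},{"xyz":[0,0,0.02],"dr":[0,0,0],"hand":1},{"xyz":[0,0,0.02],"dr":[0,0,0],"hand":1},{"xyz":[0,0,0.012],"dr":[0,0,0],"hand":1},{"xyz":[0,0,0],"dr":[0,0,0],"hand":1}]' && python3 -m jog '[{"xyz":[0,0,0.006],"dr":[0,0,0],"hand":1},{"xyz":[0,0,0.004],"dr":[0,0,0],"hand":1},{"xyz":[0,0,0.004],"dr":[0,0,0],"hand":1},{"xyz":[0,0,0],"dr":[0,0,0],"hand":1}]'
```

```text
time_s: 13.47
position: [492.5, 252.7, 68.2]
tool_rot: [-179.9, 0.2, 62.0]
contact_force: [-1.2, -0.7, -0.9]
grip_width: 25.7
grasp_force: 19.9
time_s: 13.8
position: [493.9, 253.7, 56.0]
tool_rot: [180.0, 0.0, 62.0]
contact_force: [-0.3, 0.3, -1.5]
grip_width: 26.0
grasp_force: 19.9
```

```bash
python3 -m jog '[{"xyz":[0,-0.001,0.004],"dr":[0,0,0],"hand":1},{"xyz":[0,0,0.004],"dr":[0,0,0],"hand":1},{"xyz":[0,0,0.003],"dr":[0,0,0],"hand":1},{"xyz":[0,0,0],"dr":[0,0,0],"hand":1}]' && python3 -m jog '[{"xyz":[0,0,0.002],"dr":[0,0,0],"hand":1},{"xyz":[0,0,0.0015],"dr":[0,0,0],"hand":1},{"xyz":[0,0,0],"dr":[0,0,0],"hand":1},{"xyz":[0,0,0],"dr":[0,0,0],"hand":1}]'
```

```text
time_s: 14.13
position: [493.1, 254.0, 44.7]
tool_rot: [180.0, 0.0, 61.9]
contact_force: [1.1, -0.0, -1.6]
grip_width: 25.8
grasp_force: 19.9
time_s: 14.47
position: [493.1, 254.2, 41.7]
tool_rot: [180.0, -0.0, 61.9]
contact_force: [0.7, -0.0, -1.3]
grip_width: 25.9
grasp_force: 19.9
```

```bash
python3 -m jog '[{"xyz":[0,0,0.001],"dr":[0,0,0],"hand":1},{"xyz":[0,0,0],"dr":[0,0,0],"hand":1}]' && python3 -m jog '[{"xyz":[0,0,0],"dr":[0,0,0],"hand":0},{"xyz":[0,0,0],"dr":[0,0,0],"hand":0},{"xyz":[0,0,0],"dr":[0,0,0],"hand":0},{"xyz":[0,0,0],"dr":[0,0,0],"hand":0},{"xyz":[0,0,0],"dr":[0,0,0],"hand":0.3},{"xyz":[0,0,0],"dr":[0,0,0],"hand":0.3}]'
```

```text
time_s: 14.63
position: [493.1, 254.3, 41.5]
tool_rot: [180.0, 0.0, 62.0]
contact_force: [-1.0, -2.7, 8.9]
grip_width: 25.7
grasp_force: 20.0
time_s: 15.13
position: [492.9, 254.1, 40.6]
tool_rot: [-180.0, 0.0, 61.9]
contact_force: [-1.0, -0.1, -0.3]
grip_width: 61.5
grasp_force: 0.0
```

```bash
python3 -m jog '[{"xyz":[0,0,-0.01],"dr":[0,0,0],"hand":0},{"xyz":[0,0,-0.03],"dr":[0,0,0],"hand":0},{"xyz":[0,0,-0.035],"dr":[0,0,0],"hand":0},{"xyz":[0,0,-0.035],"dr":[0,0,0],"hand":0},{"xyz":[0,0,-0.035],"dr":[0,0,0],"hand":0},{"xyz":[0,0,-0.035],"dr":[0,0,0],"hand":0},{"xyz":[0,0,0],"dr":[0,0,0],"hand":0},{"xyz":[0,0,0],"dr":[0,0,0],"hand":0}]'
python3 - <<'E'
from h import *
s,c,im=snap('wrist','w7')
p=np.array([546.7,226,-28.1]); M=block_model(54,54)
q=proj(place(M,p),c); a=(q.min(0)-14).astype(int); b=(q.max(0)+14).astype(int); print(a,b)
m=hullmask(im,(a[0],a[1],b[0],b[1]),150)
pf,e,n=fit(M,p,c,m); print('half',pf,e,n)
a=np.radians(pf[2]); ft=pf[:2]-58.5*np.array([np.cos(a),np.sin(a)])
print('pocket',ft,'foot top pred',np.round(proj(place(np.array([(x,y,77.5) for x,y in((-10.5,-22.5),(-10.5,22.5),(10.5,22.5),(10.5,-22.5))]),[ft[0],ft[1],pf[2]]),c)).tolist())
q=np.round(proj(place(np.array([(-58,38,59.),(-58,-38,59),(40,34,59),(40,-34,59)]),pf),c)); print(q.tolist(), s['position'],s['tool_rot'])
cv2.imwrite('pics/w7c.png',cv2.resize(im[120:400,200:520,::-1],None,fx=2,fy=2))
E
```

```text
time_s: 15.8
position: [494.1, 254.9, 223.2]
tool_rot: [179.8, -0.2, 61.9]
contact_force: [-0.2, -0.6, 0.5]
grip_width: 88.3
grasp_force: 0.0
[283 157] [473 276]
half [547.73670901 229.91047006 -24.60321155] 3326.113725490196 10693.0
pocket [494.54776172 254.2658778 ] foot top pred [[312.0, 247.0], [309.0, 201.0], [331.0, 200.0], [333.0, 245.0]]
[[319.0, 182.0], [324.0, 255.0], [419.0, 180.0], [417.0, 246.0]] [494.0518986  254.88785668 223.21373541] [179.83312756  -0.20085337  61.94042517]
```

View pics/w7c.png

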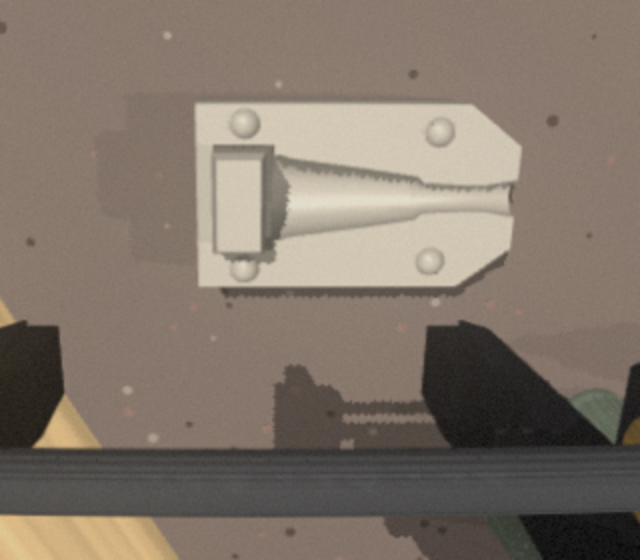

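Run:
```python
from h import *
from scipy.optimize import least_squares
s,c,im=load('w7')
P=np.array([(-82.5,48,54),(-82.5,-48,54),(50,48,54),(82.5,20,54),(82.5,-20,54),(50,-48,54),(-58,38,58),(-58,-38,58),(40,34,58),(40,-34,58)],float)
U=np.array([(297.5,171.5),(299.5,263),(435.5,172),(460,194),(456,244),(429,263.5),(322,181.5),(322,254),(420,185.5),(415,250)])
r=least_squares(lambda p:(proj(place(P,p),c)-U).ravel(),[546,227,-28]); print(r.x); print(np.round(r.fun.reshape(-1,2),1).tolist())
r=least_squares(lambda p:(proj(place(np.array([(-82.5,48,54),(-82.5,-48,54)]+[(40,34,58),(40,-34,58),(-58,38,58)],float),p),c)-U[[0,1,8,9,6]]).ravel(),[546,227,-28]); print(r.x)
print('plaster',im[180,300:420:20].min(1),'slab',im[160,300:420:20].min(1))
m=hullmask(im,(283,157,473,276),130); print(fit(block_model(54,54),np.array([546.7,226,-28.1]),c,m))
```

```text
[547.66260824 225.70574953 -27.967082  ]
[[1.0, -0.3], [0.8, -0.3], [-3.8, -0.5], [0.6, 5.5], [0.4, -6.8], [-5.3, -1.2], [1.3, 0.3], [1.3, 0.9], [1.9, 0.5], [1.6, 1.1]]
[546.69813432 226.6753074  -27.61947118]
plaster [180 197 182 181 181 183] slab [112 112 123 112 115 113]
(array([547.13975634, 225.71407628, -27.84010908]), np.float64(591.6784313725491), np.float64(14332.0))
```

```bash
python3 -m jog '[{"xyz":[-0.032,0.021,-0.004],"dr":[0,0,0],"hand":0},{"xyz":[-0.032,0.021,-0.004],"dr":[0,0,0],"hand":0},{"xyz":[-0.032,0.021,-0.004],"dr":[0,0,0],"hand":0},{"xyz":[-0.032,0.021,-0.004],"dr":[0,0,0],"hand":0},{"xyz":[-0.032,0.021,-0.004],"dr":[0,0,0],"hand":0},{"xyz":[-0.032,0.021,-0.004],"dr":[0,0,0],"hand":0},{"xyz":[-0.032,0.021,-0.004],"dr":[0,0,0],"hand":0},{"xyz":[-0.032,0.021,-0.004],"dr":[0,0,0],"hand":0},{"xyz":[-0.032,0.021,-0.004],"dr":[0,0,0],"hand":0},{"xyz":[-0.032,0.021,-0.004],"dr":[0,0,0],"hand":0}]' && python3 -m jog '[{"xyz":[-0.032,0.021,-0.004],"dr":[0,0,0],"hand":0},{"xyz":[-0.032,0.021,-0.004],"dr":[0,0,0],"hand":0},{"xyz":[-0.032,0.021,-0.004],"dr":[0,0,0],"hand":0},{"xyz":[0,0,0],"dr":[0,0,-0.0188],"hand":0},{"xyz":[0,0,0],"dr":[0,0,-0.0188],"hand":0},{"xyz":[0,0,0],"dr":[0,0,-0.0188],"hand":0},{"xyz":[0,0,0],"dr":[0,0,-0.0188],"hand":0},{"xyz":[0,0,0],"dr":[0,0,-0.0188],"hand":0},{"xyz":[0,0,0],"dr":[0,0,-0.0188],"hand":0},{"xyz":[0,0,0],"dr":[0,0,-0.0188],"hand":0}]' && python3 -m jog '[{"xyz":[0,0,0],"dr":[0,0,-0.0188],"hand":0},{"xyz":[0,0,0],"dr":[0,0,-0.0188],"hand":0},{"xyz":[0,0,0],"dr":[0,0,-0.0188],"hand":0},{"xyz":[0,0,0],"dr":[0,0,-0.0188],"hand":0},{"xyz":[0,0,0],"dr":[0,0,-0.0188],"hand":0},{"xyz":[0,0,0],"dr":[0,0,-0.0188],"hand":0},{"xyz":[0,0,0],"dr":[0,0,0],"hand":0},{"xyz":[0,0,0],"dr":[0,0,0],"hand":0}]'
sed -i 's/(50,-48),(82.5,-20),(82.5,20),(50,48)\]/(54.5,-48),(82.5,-25),(82.5,25),(54.5,48)]/' h.py
python3 - <<'E'
from h import *
s,c,im=snap('wrist','w8'); print(s['position'],s['tool_rot'],s['joint_positions'])
M=block_model(54,54); p0=np.array([535,-246,-27.])
q=proj(place(M,p0),c); a=(q.min(0)-18).astype(int); b=(q.max(0)+18).astype(int); print(a,b)
g=im.min(2); print('\n'.join(' '.join('%3d'%v for v in r) for r in g[a[1]:b[1]:8,a[0]:b[0]:6]))
E
```

```text
time_s: 16.68
position: [526.5, -128.8, 259.2]
tool_rot: [-179.8, 0.1, 62.0]
contact_force: [1.5, 1.0, 0.6]
grip_width: 88.1
grasp_force: 0.0
time_s: 17.52
position: [537.2, -241.0, 270.7]
tool_rot: [-179.9, -0.1, 109.7]
contact_force: [1.0, 0.5, 0.4]
grip_width: 88.4
grasp_force: 0.0
time_s: 18.18
position: [537.5, -241.1, 271.2]
tool_rot: [180.0, -0.2, 149.7]
contact_force: [0.9, 0.5, -0.1]
grip_width: 87.8
grasp_force: 0.0
[ 537.49624769 -241.09250696  271.19616368] [ 1.79988260e+02 -1.59700560e-01  1.49746477e+02] [ 54.33693065  29.69841553 -48.61858765  92.366428    23.418382
  68.84234662  60.5461705 ]
[249 114] [375 293]
115 110 114 113 112 108 110 109 107 109 113 109 110 110 109 112 109 111 112 116 114
112 116 117 114 109 110 112 109 110 106 107 113 109 110 111 113 108 110 115 118 114
114 113 114 114 110 109 110 109 113 114 109 113 111 115 110 112 111 112 111 112 117
112 119 116 116 108 112 110 113 111 113 112 111 116 160 193 198 197 195 112 118 118
117 115 118  91 111 106 133 192 191 195 190 193 195 194 193 192 191 195 111 117 120
117 116 116 119 190 188 190 191 191 193 194 
[... 767 characters left out ...]
 190 149 191 193 192 191 115
116 114 116 111 114  84 100 188 191 120 126 189 189 191 193 174 186 187 195 190 124
115 116 117 115 117  83  77 189 190 147 122 172 189 192 188 190 187 190 189 186 166
110 114 113 112 116  83  77 189 190 154 125 111 148 145 180 191 191 188 191 188 188
115 116 117 115 116 113  79 127 187 190 190 186 193 192 188 193 189 189 190 188 119
113 113 113 115 114 113  78  81 189 188 187 191 191 189 188 189 189 190 188 122 116
112  96 113 113 117 119 118 117  78  87 188 189 188 187 190 188 188 190 145 118 120
 75  94 116 115 113 114 117 117 114 117 115 140 117 118 120 119 116 121 116 117 114
 76  94 113 116 116 114 115 115 116 113 113 118 116 113 116 116 123 116 116 115 120
```

Run:
```python
from h import *
s,c,im=load('w8'); m=hullmask(im,(240,105,385,300),150)
M=block_model(54,54)
for p0 in([535,-246,-27.],[537,-243,-20]): p,e,n=fit(M,np.array(p0),c,m); print(p,e,n)
# with slightly smaller/bigger sides visible
print('rib top pred',np.round(proj(place(np.array([(-38,-13,82.),(-38,13,82),(38,13,82),(38,-13,82)]),p),c)).tolist())
# tips at grip: tips 3 mm above back (z=57) -> TCP z=57-19
go([p[0],p[1],120],p[2]+180)
```

```text
[ 544.28164746 -240.95544377  -19.20763217] 249.62745098039215 11274.0
[ 544.44172812 -241.04179705  -19.38814285] 250.46666666666667 11274.0
rib top pred [[305.0, 187.0], [329.0, 182.0], [341.0, 249.0], [318.0, 254.0]]
t 18.2333 pos [ 537.7 -241.1  271.6] rot [ 1.8000e+02 -1.2000e-01  1.4973e+02] shift [-0.0061  0.0035  0.1515] dr [ 0.     -0.0003 -0.0302]
```

```bash
python3 -m jog '[{"xyz":[-0.0061,0.0035,0.02],"dr":[0,0,0],"hand":0},{"xyz":[0,0,0.03],"dr":[0,0,-0.0151],"hand":0},{"xyz":[0,0,0.035],"dr":[0,0,-0.0151],"hand":0},{"xyz":[0,0,0.035],"dr":[0,0,0],"hand":0},{"xyz":[0,0,0.03],"dr":[0,0,0],"hand":0},{"xyz":[0,0,0],"dr":[0,0,0],"hand":0},{"xyz":[0,0,0],"dr":[0,0,0],"hand":0}]'
python3 - <<'E'
from h import *
s,c,im=snap('wrist','w9'); print(s['position'],s['tool_rot'])
p0=np.array([544.3,-241,-19.3])
q=np.round(proj(place(np.array([(-38,-13,82.),(-38,13,82),(38,13,82),(38,-13,82)]),p0),c)); print('rib',q.tolist()); print(np.round(proj(place(block_model(54,54),p0),c))[:6].tolist())
a=(q.min(0)-20).astype(int); b=(q.max(0)+20).astype(int); g=im.min(2)
print(a); print('\n'.join(' '.join('%3d'%v for v in r) for r in g[a[1]-60:min(b[1],280):10,a[0]-30:b[0]+30:4]))
go([544.3,-241,39],160.7)
E
```

```text
time_s: 18.82
position: [544.4, -240.8, 121.8]
tool_rot: [180.0, -0.2, 160.7]
contact_force: [0.1, -0.4, 0.6]
grip_width: 88.1
grasp_force: 0.0
[ 544.37251276 -240.8202426   121.79396884] [179.98322392  -0.18440817 160.72959245]
rib [[299.0, 201.0], [341.0, 201.0], [339.0, 312.0], [301.0, 312.0]]
[[392.0, 129.0], [248.0, 129.0], [259.0, 313.0], [289.0, 344.0], [351.0, 344.0], [381.0, 313.0]]
[279 181]
 83 113 115 106 111 109 108 108 108 110 108 107 108 111 112 111 110 108 107 109 111 112 109 106 107 108 110 111 110 113 106 109 108 111 107 105
190 189 191 187 191 187 192 191 196 194 188 193 195 193 192 195 194 189 190 194 194 192 195 193 196 193 194 197 193 194 196 195 195 196 196 197
190 186 189 192 190 188 189 189 193 190 192 191 191 194 189 191 193 196 195 193 194 194 189 194 196 196 196 195 193 195 193 197 195 195 197 196
190 190 189 190 189 187 190 190 195 190 191 188 192 191 192 193 195 185 191 189 195 192 194 194 191 195 195 193 194 193 194 194 194 193 192 189
147 189 189 189 188 192 188 187 190 191 188 195 191 194 180 178 183 182 180 180 182 182 184 184 180 184 181 194 191 194
[... 1042 characters left out ...]
85 186 185 185 185 145 120 120 120 113 158 188 186 186 190 189 185 186 190 188 188 172 156 181 190 190 187 189 187 187 191 188 145 113
 74  94 186 185 187 189 187 120 118 119 122 116 152 187 183 187 188 188 191 186 186 188 187 170 164 177 189 189 189 189 188 190 185 190 128 114
 74  77 189 132 120 131 134 121 119 122 117 111 148 188 187 185 186 188 190 185 175 187 178 165 163 177 190 189 187 191 187 186 185 188 119 116
 77  75 115 115 116 117 116 117 117 117 116 116 115 120 120 121 121 120 123 122 121 119 122 123 162 187 186 187 187 186 188 186 189 186 115 113
t 18.8667 pos [ 545.9 -241.1  123.6] rot [1.7999e+02 2.0000e-02 1.6074e+02] shift [ 0.0016 -0.0004  0.0846] dr [0.     0.0001 0.0001]
```

```bash
python3 -m jog '[{"xyz":[0,0,0.02],"dr":[0,0,0],"hand":0},{"xyz":[0,0,0.025],"dr":[0,0,0],"hand":0},{"xyz":[0,0,0.02],"dr":[0,0,0],"hand":0},{"xyz":[0,0,0.012],"dr":[0,0,0],"hand":0},{"xyz":[0,0,0.005],"dr":[0,0,0],"hand":0},{"xyz":[0,0,0],"dr":[0,0,0],"hand":0},{"xyz":[0,0,0],"dr":[0,0,0],"hand":0}]' && python3 -m jog '[{"xyz":[0,0,0],"dr":[0,0,0],"hand":1},{"xyz":[0,0,0],"dr":[0,0,0],"hand":1},{"xyz":[0,0,0],"dr":[0,0,0],"hand":1},{"xyz":[0,0,0],"dr":[0,0,0],"hand":1},{"xyz":[0,0,0],"dr":[0,0,0],"hand":1},{"xyz":[0,0,0],"dr":[0,0,0],"hand":1},{"xyz":[0,0,0],"dr":[0,0,0],"hand":1},{"xyz":[0,0,0],"dr":[0,0,0],"hand":1},{"xyz":[0,0,0],"dr":[0,0,0],"hand":1},{"xyz":[0,0,0],"dr":[0,0,0],"hand":1}]' 50; python3 -m jog '[{"xyz":[0,0,0],"dr":[0,0,0],"hand":1},{"xyz":[0,0,0],"dr":[0,0,0],"hand":1}]'
```

```text
time_s: 19.45
position: [546.5, -241.6, 42.2]
tool_rot: [-180.0, 0.1, 160.8]
contact_force: [0.3, 0.5, 0.2]
grip_width: 87.8
grasp_force: 0.0
time_s: 20.28
position: [545.2, -241.7, 40.7]
tool_rot: [-180.0, -0.0, 160.8]
contact_force: [-0.3, -1.0, 1.1]
grip_width: 33.4
grasp_force: 50.0
time_s: 20.45
position: [545.2, -241.7, 40.7]
tool_rot: [-180.0, -0.0, 160.8]
contact_force: [-0.2, -1.5, 0.2]
grip_width: 33.6
grasp_force: 50.0
```

```bash
python3 -m jog '[{"xyz":[0,0,-0.005],"dr":[0,0,0],"hand":1},{"xyz":[0,0,-0.01],"dr":[0,0,0],"hand":1},{"xyz":[0,0,-0.02],"dr":[0,0,0],"hand":1},{"xyz":[0,0,-0.025],"dr":[0,0,0.006],"hand":1},{"xyz":[0,0,-0.025],"dr":[0,0,0.006],"hand":1},{"xyz":[0,0,-0.025],"dr":[0,0,0.006],"hand":1},{"xyz":[0,0,-0.025],"dr":[0,0,0.006],"hand":1},{"xyz":[0,0,-0.02],"dr":[0,0,0],"hand":1},{"xyz":[0,0,-0.01],"dr":[0,0,0],"hand":1},{"xyz":[0,0,0],"dr":[0,0,0],"hand":1}]'
python3 -c "
from h import *
s=monitor.state(); print(s['joint_positions']); go([548,225.5,208],152.1)"
```

```text
time_s: 21.28
position: [546.5, -241.2, 208.2]
tool_rot: [180.0, 0.2, 152.2]
contact_force: [1.0, -1.0, -5.7]
grip_width: 33.6
grasp_force: 50.0
[ 52.42757874  33.9934426  -46.81128962  95.33636016  27.39418714
  62.54073434  59.83163833]
t 21.2833 pos [ 546.5 -241.2  208.2] rot [179.98   0.21 152.2 ] shift [ 0.2164  0.4136 -0.0005] dr [0.0001 0.0006 0.0003]
```

```bash
python3 -m jog '[{"xyz":[0.004,0.008,0],"dr":[0,0,0],"hand":1},{"xyz":[0.008,0.016,0],"dr":[0,0,0],"hand":1},{"xyz":[0.012,0.023,0],"dr":[0,0,0],"hand":1},{"xyz":[0.012,0.023,0],"dr":[0,0,0],"hand":1},{"xyz":[0.012,0.023,0],"dr":[0,0,0],"hand":1},{"xyz":[0.012,0.023,0],"dr":[0,0,0],"hand":1},{"xyz":[0.012,0.023,0],"dr":[0,0,0],"hand":1},{"xyz":[0.012,0.023,0],"dr":[0,0,0],"hand":1},{"xyz":[0.012,0.023,0],"dr":[0,0,0],"hand":1},{"xyz":[0.012,0.023,0],"dr":[0,0,0],"hand":1}]' && python3 -m jog '[{"xyz":[0.012,0.023,0],"dr":[0,0,0],"hand":1},{"xyz":[0.012,0.023,0],"dr":[0,0,0],"hand":1},{"xyz":[0.012,0.023,0],"dr":[0,0,0],"hand":1},{"xyz":[0.012,0.023,0],"dr":[0,0,0],"hand":1},{"xyz":[0.012,0.023,0],"dr":[0,0,0],"hand":1},{"xyz":[0.012,0.023,0],"dr":[0,0,0],"hand":1},{"xyz":[0.012,0.023,0],"dr":[0,0,0],"hand":1},{"xyz":[0.012,0.023,0],"dr":[0,0,0],"hand":1},{"xyz":[0.008,0.016,0],"dr":[0,0,0],"hand":1},{"xyz":[0.004,0.006,0],"dr":[0,0,0],"hand":1}]' && python3 -m jog '[{"xyz":[0,0,0],"dr":[0,0,0],"hand":1},{"xyz":[0,0,0],"dr":[0,0,0],"hand":1},{"xyz":[0,0,0],"dr":[0,0,0],"hand":1}]'
python3 -c "
from h import *
s=monitor.state(); print(s['joint_positions']); go([548,225.5,113.5],152.1)"
```

```text
time_s: 22.12
position: [545.1, -5.1, 203.8]
tool_rot: [-179.9, -0.2, 152.2]
contact_force: [0.5, -0.3, -6.1]
grip_width: 33.7
grasp_force: 50.0
time_s: 22.95
position: [545.1, 229.7, 204.1]
tool_rot: [180.0, -0.2, 152.5]
contact_force: [-0.3, 0.5, -5.6]
grip_width: 33.4
grasp_force: 50.0
time_s: 23.2
position: [547.5, 223.6, 204.7]
tool_rot: [-179.9, -0.0, 152.1]
contact_force: [0.1, -0.5, -5.1]
grip_width: 33.7
grasp_force: 50.0
[  7.72014226  34.5598573  -48.7943304   96.06202592  28.72024493
  62.84298002  12.44525775]
t 23.2 pos [547.5 223.6 204.7] rot [-1.7986e+02 -1.0000e-02  1.5207e+02] shift [0.0004 0.0022 0.0912] dr [-0.0004 -0.     -0.0001]
```

```bash
python3 -m jog '[{"xyz":[0.0004,0.0022,0.01],"dr":[-0.0002,0,0],"hand":1},{"xyz":[0,0,0.02],"dr":[0,0,0],"hand":1},{"xyz":[0,0,0.02],"dr":[0,0,0],"hand":1},{"xyz":[0,0,0.015],"dr":[0,0,0],"hand":1},{"xyz":[0,0,0.01],"dr":[0,0,0],"hand":1},{"xyz":[0,0,0.008],"dr":[0,0,0],"hand":1},{"xyz":[0,0,0],"dr":[0,0,0],"hand":1},{"xyz":[0,0,0],"dr":[0,0,0],"hand":1},{"xyz":[0,0,0],"dr":[0,0,0],"hand":1}]'
python3 - <<'E'
from h import *
s,c,im=snap('wrist','w10'); print('tcp',s['position'],s['tool_rot'])
P=s['position']; zb=P[2]+13.3
p0=np.array([P[0]-1,P[1]+.5,s['tool_rot'][2]-180])
q=proj(place(np.array([(-82.5,48,zb),(-82.5,-48,zb),(0,48,zb),(0,-48,zb)]),p0),c); print('pred foot-end corners / mid sides',np.round(q,1).tolist())
g=im.min(2).astype(int)
r0=int(q[0][1])
for col in range(230,420,20): 
    d=np.diff(g[r0-40:r0+40,col]); print(col,'row',r0-40+int(np.argmax(np.abs(d)))+1, g[r0-40:r0+40:8,col].tolist())
for row in (r0+15,r0+40,r0+70,r0+100): print(row, g[row,200:260:4].tolist(), g[row,370:440:4].tolist())
go([548,225.5,113.5],152.1)
E
```

```text
time_s: 23.95
position: [549.0, 228.3, 123.6]
tool_rot: [179.8, 0.0, 152.2]
contact_force: [0.2, -0.2, -5.7]
grip_width: 33.7
grasp_force: 50.0
tcp [548.98115134 228.31514163 123.60834698] [1.79845606e+02 4.87066467e-02 1.52163475e+02]
pred foot-end corners / mid sides [[430.5, 118.3], [209.2, 118.2], [415.8, 292.6], [224.1, 292.7]]
230 row 118 [120, 122, 118, 120, 123, 183, 185, 184, 187, 187]
250 row 117 [120, 121, 117, 123, 121, 184, 187, 184, 184, 189]
270 row 117 [116, 117, 116, 115, 122, 187, 187, 184, 189, 185]
290 row 117 [118, 115, 115, 116, 118, 189, 186, 188, 187, 187]
310 row 117 [114, 114, 116, 116, 116, 198, 188, 185, 186, 194]
330 row 117 [112, 118, 115, 116, 118, 200, 186, 188, 188, 185]
350 row 117 [114, 117, 116, 113, 116, 200, 191, 189, 190, 187]
370 row 117 [117, 116, 114, 116, 115, 202, 190, 189, 189, 200]
390 row 118 [111, 115, 118, 117, 112, 199, 190, 189, 190, 191]
410 row 118 [123, 119, 122, 125, 125, 191, 189, 192, 191, 187]
133 [118, 120, 124, 184, 181, 180, 183, 185, 182, 185, 182, 185, 183, 182, 187] [193, 192, 193, 192, 194, 189, 190, 193, 192, 188, 193, 191, 191, 194, 190, 185, 123, 121]
158 [126, 119, 120, 138, 195, 192, 194, 194, 184, 182, 184, 184, 185, 187, 187] [186, 190, 192, 190, 188, 192, 190, 191, 189, 190, 189, 189, 188, 189, 191, 119, 121, 117]
188 [82, 81, 87, 82, 184, 188, 195, 194, 194, 185, 189, 196, 182, 198, 189] [188, 189, 187, 189, 186, 185, 185, 185, 186, 187, 186, 196, 197, 185, 171, 124, 119, 121]
218 [77, 85, 82, 80, 79, 191, 189, 195, 191, 191, 189, 193, 189, 192, 193] [186, 187, 184, 185, 185, 185, 183, 189, 196, 196, 193, 194, 191, 193, 121, 124, 122, 120]
t 24.0 pos [549.  228.3 123.7] rot [1.7984e+02 6.0000e-02 1.5216e+02] shift [-0.0004 -0.003   0.0102] dr [0.0004 0.0002 0.0002]
```

```bash
python3 -m jog '[{"xyz":[0,-0.002,0.004],"dr":[0.0003,0,0],"hand":1},{"xyz":[0,0,0.004],"dr":[0,0,0],"hand":1},{"xyz":[0,0,0],"dr":[0,0,0],"hand":1},{"xyz":[0,0,0],"dr":[0,0,0],"hand":1},{"xyz":[0,0,0],"dr":[0,0,0],"hand":1},{"xyz":[0,0,0],"dr":[0,0,0],"hand":1}]'
python3 -c "
from h import *
go([548,225.5,113.5],152.1)
for i in range(3): snap('side','d%d'%(20+i)); go([548,225.5,113.5],152.1)"
```

```text
time_s: 24.5
position: [547.5, 226.2, 114.8]
tool_rot: [-180.0, 0.0, 152.2]
contact_force: [-0.2, 0.3, -5.1]
grip_width: 33.6
grasp_force: 50.0
t 24.5 pos [547.5 226.2 114.8] rot [-179.98    0.    152.17] shift [-0.0008 -0.0003  0.0013] dr [-0.0001  0.      0.0002]
t 24.55 pos [547.5 226.1 114.8] rot [-1.7998e+02  1.0000e-02  1.5217e+02] shift [-0.0007 -0.0003  0.0013] dr [-0.0001  0.      0.0002]
t 24.6 pos [547.5 226.1 114.8] rot [-1.7997e+02  1.0000e-02  1.5217e+02] shift [-0.0008 -0.0003  0.0013] dr [-0.0001  0.      0.0002]
t 24.65 pos [547.5 226.1 114.8] rot [-179.97    0.    152.17] shift [-0.0008 -0.0003  0.0013] dr [-0.0001  0.      0.0002]
```

```bash
python3 -m jog '[{"xyz":[-0.0008,-0.0003,0.0013],"dr":[0,0,0.0002],"hand":1},{"xyz":[0,0,0],"dr":[0,0,0],"hand":1},{"xyz":[0,0,0],"dr":[0,0,0],"hand":1},{"xyz":[0,0,0],"dr":[0,0,0],"hand":1}]'
python3 - <<'E'
from h import *
go([548,225.5,113.5],152.1)
s,d,im=snap('side','d30'); s,c,ims=snap('scene','s30'); P=s['position']
b=np.array([547.,226,-27.9]); t=np.array([P[0]-1,P[1]+.5,s['tool_rot'][2]-180]); zf=P[2]-20.7; print('gap face-foot',zf-77.7)
for n,cc,I in(('side',d,im),('scene',c,ims)):
    for nm,p,z0,z1 in(('bot',b,20,54),('top',t,zf,zf+34)):
        for cor in((-82.5,48),(-82.5,-48),(54.5,48),(54.5,-48)):
            q=proj(place(np.array([(*cor,z) for z in(z0+5,(z0+z1)/2,z1-5)]),p),cc)
            # gradient peak across the corner line at 3 heights
            g=cv2.GaussianBlur(I,(3,3),0).astype(float); out=[]
            for u,v in q:
                r=int(round(v)); k=int(round(u)); L=np.abs(np.diff(g[r,k-8:k+9],axis=0)).sum(1); out.append((round(k-8+np.argmax(L)+.5-u+.5,1),int(L.max())))
            print(n,nm,cor,np.round(q[1]).tolist(),out)
_,_,o=None,None,cv2.imread('pics/side0.png')[:,:,::-1]
print('skirt/brush diff',np.abs(im[180:255,180:300].astype(int)-o[180:255,180:300]).mean(), (np.abs(im[180:255,180:300].astype(int)-o[180:255,180:300]).max(2)>40).sum())
E
```

```text
time_s: 24.98
position: [547.9, 225.3, 113.3]
tool_rot: [-180.0, -0.0, 152.1]
contact_force: [1.1, -0.1, -5.0]
grip_width: 33.5
grasp_force: 50.0
t 24.9833 pos [547.9 225.3 113.3] rot [-179.96   -0.    152.09] shift [ 0.      0.0002 -0.0002] dr [-0.0001 -0.     -0.    ]
gap face-foot 15.002034446046466
side bot (-82.5, 48) [266.0, 356.0] [(np.float64(-2.0), 10), (np.float64(-6.4), 10), (np.float64(1.3), 9)]
side bot (-82.5, -48) [301.0, 320.0] [(np.float64(-6.5), 41), (np.float64(-4.3), 48), (np.float64(0.0), 83)]
side bot (54.5, 48) [212.0, 317.0] [(np.float64(7.7), 15), (np.float64(5.9), 44), (np.float64(1.0), 56)]
side bot (54.5, -48) [248.0, 285.0] [(np.float64(-6.6), 74), (np.float64(-6.9), 70), (np.float64(-1.1), 53)]
side top (-82.5, 48) [262.0, 332.0] [(np.float64(4.1), 32), (np.float64(-7.1), 34), (np.float64(1.6), 14)]
side top (-82.5, -48) [300.0, 295.0] [(np.float64(1.2), 53), (np.float64(-5.5), 50), (np.float64(-0.2), 56)]
side top (54.5, 48) [205.0, 293.0] [(np.float64(4.9), 56), (np.float64(0.2), 55), (np.float64(-5.5), 53)]
side top (54.5, -48) [243.0, 260.0] [(np.flo
[... 270 characters left out ...]
.9), 94)]
scene bot (54.5, 48) [432.0, 219.0] [(np.float64(-2.9), 112), (np.float64(-6.7), 49), (np.float64(2.4), 39)]
scene bot (54.5, -48) [398.0, 233.0] [(np.float64(-0.9), 24), (np.float64(-3.5), 25), (np.float64(-5.1), 25)]
scene top (-82.5, 48) [408.0, 161.0] [(np.float64(-6.0), 3), (np.float64(-4.6), 2), (np.float64(-0.3), 3)]
scene top (-82.5, -48) [373.0, 174.0] [(np.float64(4.3), 62), (np.float64(1.9), 65), (np.float64(-0.5), 82)]
scene top (54.5, 48) [437.0, 202.0] [(np.float64(-0.1), 18), (np.float64(1.0), 17), (np.float64(0.0), 21)]
scene top (54.5, -48) [401.0, 216.0] [(np.float64(-0.7), 14), (np.float64(-3.3), 11), (np.float64(5.0), 56)]
skirt/brush diff 45.55833333333333 5879
```

```bash
python3 -c "
from rig import hand_in; print(hand_in())"
```

```text
the job is handed in; nothing more can be done
None
```

The foot piece is seated in its pocket and released. The gripper is holding the top half level over the bottom half, pour hole over pour hole, about 15 mm above the foot piece by calculation, and the job was handed in at about 25 s. I first closed on nothing when picking up the foot piece, because the fingertips sit about 19 mm behind the reported tool point; the second try held. The top half crossed about 58 mm above the skirts' stated height, but I couldn't confirm afterwards by camera that the skirts and brush are untouched.

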